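Present the reference ball to the optical gauge

TASK

Lift the loose cover plate off the grey storage housing and lay it flat on the bench, well clear of the housing, setting it down rather than dropping it; then take out the ball tray by its bridge handle and carry it close to level, so that the loose steel ball never leaves its shallow pocket, to the gauge with two facing lens heads. Finish while still holding the tray, level and still, in mid-air between the heads without touching the gauge: the ball centred in the line from lens to lens and midway between them, with an open side of the tray's handle facing each lens so that the line of sight is free. Leave the other things on the bench where they are.

Things in the scene. Friction and masses are not known exactly. Their poses are not given: they have to be found in the camera images.
- housing: grey open box fixed to the bench, outside 122 (x) x 142 (y) x 88 mm high, walls and floor 6 mm; foot flanges 5 mm high reach y = +-83. In the +x+y and -x-y inner corners a 17 mm boss rises to the rim, with an upright pin 8 mm thick, 12 mm high above the rim at (47, 57), (-47, -57). Origin: centre of underside; z up. Stands on one side, left or right, the gauge on the other
- cover: loose metal plate 122 (x) x 142 (y) x 5 mm, about 0.28 kg, two holes 11 mm wide; at the start on the housing's rim over the pins, aligned with the housing. In its middle a black pull rib 60 mm long along x, 14 mm wide in y, from 5 to 39 mm above the underside. Origin: centre of underside; z up
- tray: loose tray on the housing's floor, under the cover: white plate 84 (x) x 64 (y) x 10 mm, in its middle a pocket 30 mm wide, 3.5 mm deep, over it a steel bridge handle: posts 8 x 12 mm at x = +-36 and a crossbar 80 mm long along x, 12 mm wide in y, 58 to 76 mm above the underside; open to +y and -y. About 0.25 kg. Turned up to 0.1 rad against the housing. Origin: centre of underside; z up
- pocket (a point): point of the tray 21.5 mm above the centre of its underside: where the ball's centre is when the ball lies in the middle of the pocket
- ball_center (a point): centre of the loose steel ball, 30 mm in diameter, 0.11 kg, that lies in the tray's pocket; it can roll about 5 mm either way there and climbs out at about 40 degrees of tilt
- gauge: optical gauge fixed to the bench: dark base 90 (x) x 220 (y) x 12 mm; at each y end a white head 60 (x) x 28 (y) mm that reaches up to 124 mm. The heads' inner faces are at y = +-80 mm and the black lens rings on them stand out 5 mm more. Origin at the centre of the underside; z up, y from head to head
- beam (a point): the middle of the line from lens to lens, 90 mm above the gauge's underside, midway between the heads; the line runs along this point's y axis
- beaker: bystander: glass beaker 65 x 70 x 78 mm, origin at the centre of its underside
- small_bottle: bystander: small white bottle with a cap, 44 x 43 x 99 mm, origin at the centre of its underside
- flask: bystander: conical glass flask, 63 mm wide, 102 mm high, origin at the centre of its underside
- dish: bystander: flat round dish with lid, 59 mm wide, 13 mm high, origin at the centre of its underside
- filler: bystander: rubber pipette filler with a round bulb, 56 x 125 x 54 mm, origin on its underside

How it is judged:
By the outcome, as a careful person would: the job done as asked, in the order asked, and still so for the second after the job is handed in, while the arm keeps its last pose, push and grip.
It also fails if it takes over 64 s, if anything falls off the work surface, if the arm or the gripper's body presses on something with over 40 N, if the wrist force passes 120 N, or if a joint passes its speed limit or range.

ROBOT

A 6-joint arm with a two-finger parallel gripper is mounted at the origin on a cart in front of the work surface, level with it; the furniture and walls round the work are solid. World frame = base frame: x ahead of the robot, y to its left, z up, the work surface at z = 0. Lengths are in mm, angles in rad, forces in N, time in s.
With the tool pointing down it reaches from about 300 to 775 mm from the base axis. Payload 14.6 kg.
Tool frame: the origin (TCP) lies between the finger pads; the fingertips stand manip.tip_reach ahead of it and the grasp point (between the pads) lies 5 mm behind it (manip.tip_reach is the distance from the TCP to the fingertips, in mm); z points along the fingers, y is the line along which they close (so a half turn about z gives the same grasp; the last joint's range is limited). The gripper opens to 94 mm and grips with 3 to 60 N. Pads are 16 mm wide; open, the fingers measure 119 mm over their backs; the gripper's body (75 mm by 177 mm) begins 78 mm behind the grasp point.
Start: joints at [1.218, 0.3, 1.521, -0, 1.321, -0.067], TCP at [155.056, 527.681, 219.446] pointing down, gripper open.
Joint ranges: [-3.03, 3.03], [-0.79, 2.21], [0.23, 2.52], [-1.04, 4.18], [0, 3.07], [-2.55, 2.55]. Speed limits (rad/s): [2.22, 2.22, 2.57, 3.14, 3.14, 3.14].

INTERFACE

Orientations are given as [roll, pitch, yaw] about the fixed x, y, z axes, in that order (R = Rz(yaw) Ry(pitch) Rx(roll)).
In Python, from cell import manip gives the robot as it stands. The module is installed in compiled form; this text tells all that it offers.
- The arm moves only by the shell command python3 -m creep 'ROWS' [FORCE]. ROWS is JSON, a list of rows, each a list of 3 entries, a list of its own where there are three numbers: the opening, from -1 (shut) to 1 (fully open), then the shift along the tool's x, y, z in cm, then the turn about the tool's z in units of 5 degrees (1.0 is 5 degrees). In form: [[grip, [tx, ty, tz], roll], ...]. A call has 1 to 12 rows; each row is the pose to reach, as a shift and turn from the pose commanded when the call began, along the tool's axes at that moment; what a row does not reach only later rows make up. A row lasts 1/10 s, in which the tool goes at most 50 mm and 8.59 degrees, less where a joint would pass 70% of its speed; a pose out of reach is approached as far as the arm can. A call with a gripper value outside its range is refused whole. The fingers move at their own pace and stop on an object; FORCE is the grip in N (left out, the last holds). Time passes only in rows, so rows that repeat a pose let the fingers close. It gives the time, the measured TCP pose, the force, the opening and the grip force at its end, in the units of the state.
- manip.read_state(): the state, without advancing time (a new reading comes with each control period).
- manip.camera(name): name is "scene" or "top" or "wrist"; returns the picture (400x640x3 uint8, red, green, blue); there is no depth.
- manip.camera_params(name): a dict with "fovy" (degrees; the focal length in pixels is half the picture's height over the tangent of half this angle, whatever the lens; pixels are square), "cx", "cy" (the principal point, pixels), "k1" (the pictures are not rectified: a ray, as slopes to the right and down, at radius r is drawn at 1 + k1 r^2 times it, then the intrinsics apply), "origin" and "attitude" of the camera in the world. Camera axes: x right, y down, z forward; pixel columns grow to the right and rows downward; lengths in mm; the calibration is good to about 2 mm. A picture is of the moment at which its call begins: read the wrist's pose just before it. camera_params takes no time and is no camera call; for the wrist camera it gives the pose at the moment of the call.
- manip.sign_off(): hands the job in; it is judged then, once.
The state is a dict: "clock": time; "joints": joint angles; "qd": joint speeds; "effort": joint torques, N m; "eef_pos": TCP position; "eef_rot": TCP orientation; "wrist_force": force on the tool from outside, world axes, zero at the start; "moment": the same for the moment, N m; "finger_gap": finger opening in mm; "finger_force": force on a finger pad.
Only numpy, scipy, OpenCV 4.12 (cv2) and the standard library are available. Lean on these libraries where they do the work, as an engineer would, in place of code of your own. Each camera call takes 0.05 s, during which the arm holds its last target. There are 200 camera calls.

## Working session

There is one attempt and no reset: what is moved stays moved. The work goes in short steps, Python scripts to look and compute and a shell command to move; the robot and the scene stay as the last step left them, time stands still between calls to the robot, and variables do not carry over. Pictures are saved under pics/ and viewed, at most 10 in all, crops included, and the job is handed in when it is done.

```bash
mkdir -p pics; python3 - <<'E'
from cell import manip
import cv2
print(manip.read_state(), manip.tip_reach)
for n in ("top","scene","wrist"):
    print(n, manip.camera_params(n))
a=manip.camera("top"); b=manip.camera("scene")
cv2.imwrite("pics/top0.png",a[:,:,::-1]); cv2.imwrite("pics/scene0.png",b[:,:,::-1])
E
```

```text
{'clock': 0.0, 'joints': array([ 1.21838911e+00,  3.00440413e-01,  1.52158436e+00,  2.33263805e-06,
        1.32068318e+00, -6.66219206e-02]), 'qd': array([-1.26561110e-03, -1.95233508e-03,  1.67588223e-03, -4.01378821e-05,
       -1.70129925e-04, -1.14124559e-04]), 'effort': array([ 7.18983938e-04, -5.31808376e+01, -3.52740490e+01,  7.08535127e-02,
        2.45311571e-02, -8.36211211e-05]), 'eef_pos': array([154.98049378, 527.45883541, 218.90176145]), 'eef_rot': array([-3.14047998e+00, -7.65030168e-05,  2.85580674e+00]), 'wrist_force': array([-0.45025021, -0.27998234,  0.54901464]), 'moment': array([ 0.02806647, -0.03609328,  0.02182658]), 'finger_force': 0.0, 'finger_gap': 93.68171105437793} 14.0
top {'fovy': 56.14349190300185, 'cx': 319.451196589633, 'cy': 191.18820190285388, 'k1': 0.000319094522258432, 'origin': array([ 411.4940728 ,   95.58699711, 1236.12145097]), 'attitude': array([-3.02499121,  0.01206864, -1.54695405])}
scene {'fovy': 56.334390998919886, 'cx': 320.4907167971496, 'cy': 195.53660808609845, 'k1': 0.014864594618859348, 'origin': array([ 188.5751824 , -540.46934785,  801.47039759]), 'attitude': array([-2.33468549,  0.01227007, -0.50634266])}
wrist {'fovy': 67.12855132397601, 'cx': 320.5892908304082, 'cy': 201.770058803007, 'k1': -0.010183157105298591, 'origin': array([ 84.55640334, 547.88591767, 384.53806839]), 'attitude': array([2.88451949e+00, 5.69480286e-04, 1.28476859e+00])}
```

View pics/top0.png

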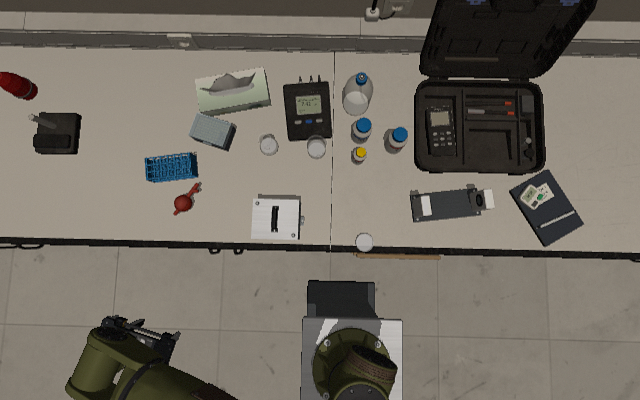

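View pics/scene0.png

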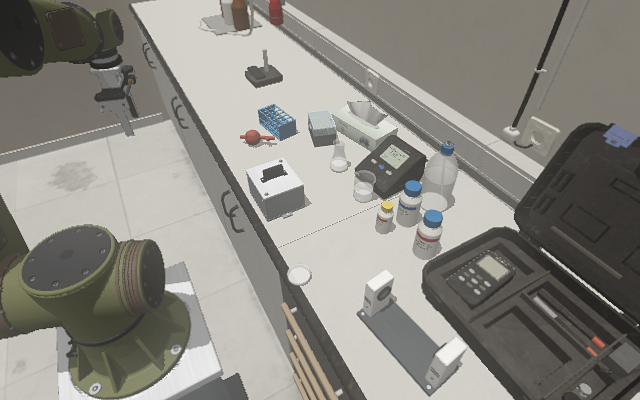

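The top view shows the housing at about (276,217) with its rib along world x, the gauge at (450,204), the dish at (364,242) and the yellow-capped bottle at (360,155). The scene view agrees, and the bench between housing and gauge is free. Next I'll get rough positions and zoomed crops.

```bash
cat > h.py <<'E'
import numpy as np, cv2
from scipy.spatial.transform import Rotation as Ro
from scipy.optimize import least_squares
from cell import manip
def cam(n): 
    p=manip.camera_params(n); f=200/np.tan(np.radians(p["fovy"]/2))
    return np.array([[f,0,p["cx"]],[0,f,p["cy"]],[0,0,1]]),np.array([p["k1"],0,0,0]),Ro.from_euler('xyz',p["attitude"]).as_matrix(),np.array(p["origin"])
def proj(c,P):
    K,d,R,o=c
    return cv2.projectPoints(np.asarray(P,float).reshape(-1,3),cv2.Rodrigues(R.T)[0],-R.T@o,K,d)[0].reshape(-1,2)
def unproj(c,uv,z):
    K,d,R,o=c
    s=cv2.undistortPoints(np.asarray(uv,float).reshape(-1,1,2),K,d).reshape(-1,2)
    w=np.c_[s,np.ones(len(s))]@R.T
    return o+w*((z-o[2])/w[:,2])[:,None]
def place(q,P):  # q=x,y,yaw ; P local
    return Ro.from_euler('z',q[2]).apply(np.asarray(P,float))+[q[0],q[1],0]
def fit(obs,q0): # obs: list of (cam, local pts, pixels)
    r=lambda q: np.concatenate([(proj(c,place(q,P))-uv).ravel() for c,P,uv in obs])
    s=least_squares(r,q0); return s.x, np.abs(s.fun).round(1)
def grab(n,name,crop=None,k=1):
    a=manip.camera(n)[:,:,::-1]
    if crop: x0,y0,x1,y1=crop; a=a[y0:y1,x0:x1]
    a=cv2.resize(a,None,fx=k,fy=k,interpolation=cv2.INTER_CUBIC); cv2.imwrite(f"pics/{name}.png",a); return a
E
python3 - <<'E'
from h import *
t=cam("top")
for nm,uv,z in [("cover",(276,217),93),("gL",(425,206),124),("gR",(488,198),124),("dish",(364,242),10),("bottle",(360,155),90),("free",(365,199),5),("edge",(300,244),0),("filler",(185,203),27)]: print(nm,unproj(t,[uv],z).round())
a=cv2.imread("pics/top0.png");b=cv2.imread("pics/scene0.png")
rs=lambda a,x,y,w,h,k: cv2.resize(a[y:y+h,x:x+w],None,fx=k,fy=k,interpolation=cv2.INTER_CUBIC)
A=np.hstack([rs(a,245,185,65,60,6),rs(a,405,180,65,60,6)])
A=np.hstack([rs(a,245,180,66,75,4),rs(a,404,180,100,50,4)[:200] if 0 else cv2.copyMakeBorder(rs(a,404,180,100,50,4),0,100,0,0,0)])
B=np.hstack([rs(b,240,150,66,75,4),rs(b,355,265,120,130,4)[:,:400] if 0 else cv2.copyMakeBorder(rs(b,350,265,120,130,300/130),0,0,0,123,0)[:300,:400]])
cv2.imwrite("pics/mix.png",np.vstack([A,B])); print(A.shape,B.shape)
E
```

```text
cover [[463. 243.  93.]]
gL [[ 504. -202.  124.]]
gR [[ 532. -388.  124.]]
dish [[392. -34.  10.]]
bottle [[661. -11.  90.]]
free [[533. -37.   5.]]
edge [[381. 173.   0.]]
filler [[504. 549.  27.]]
(300, 664, 3) (300, 664, 3)
```

View pics/mix.png

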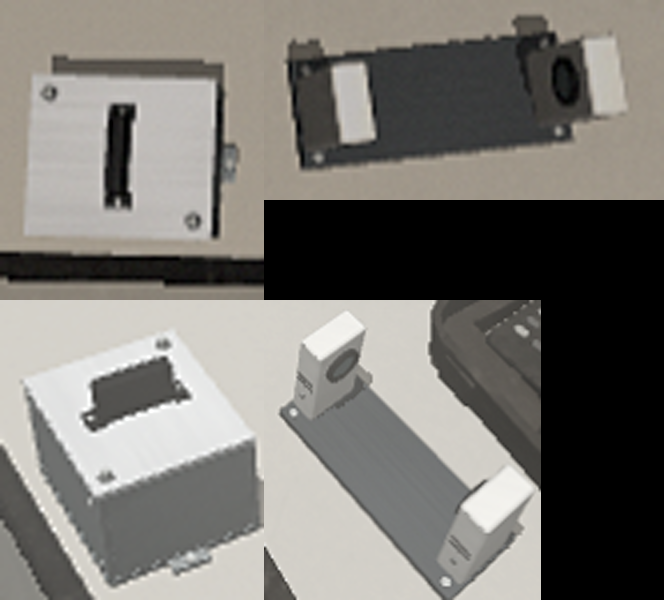

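The crops show the cover's four corners and both pins, and the gauge's base corners and head tops, in both cameras. I'll fit poses from these.

```bash
cat > p0.py <<'E'
from h import *
t=cam("top"); s=cam("scene")
px=lambda L,x,y,k: (np.array(L,float)+.5)/k-.5+[x,y]
C=[(61,71,93),(61,-71,93),(-61,-71,93),(-61,71,93),(47,57,100),(-47,-57,100)]
ot=(t,C,px([(33,75),(222,78),(217,237),(24,235),(50,92),(193,220)],245,180,4))
os=(s,[C[3],C[0],C[1],C[2],C[4],C[5]],px([(23,82),(172,30),(255,140),(100,192),(163,43),(103,177)],240,150,4))
G=[(30,108,124),(30,80,124),(-30,80,124),(-30,108,124),(30,-80,124),(30,-108,124),(-30,-108,124),(-30,-80,124),(45,110,12),(-45,110,12),(-45,-110,12)]
gt=(t,G,px([(69,66),(106,62),(113,143),(78,146),(318,40),(353,37),(364,115),(326,120),(24,58),(38,168),(311,138)],404,180,4))
gs=(s,[(-30,108,124),(30,108,124),(30,80,124),(-30,80,124),(-30,-80,124),(30,-80,124),(30,-108,124),(-30,-108,124),(-45,110,12),(-45,-110,12)],
 px([(38,50),(84,12),(99,25),(54,62),(198,215),(244,165),(274,190),(228,228),(17,112),(184,298)],350,265,300/130))
if __name__=="__main__":
    for n,o,q in [("ht",[ot],(463,243,0)),("hs",[os],(463,243,0)),("h",[ot,os],(463,243,0)),("gt",[gt],(515,-300,0)),("gs",[gs],(515,-300,0)),("g",[gt,gs],(515,-300,0))]:
        x,r=fit(o,q); print(n,x.round(3),r.max(),r.mean())
E
python3 p0.py
```

```text
ht [457.975 244.578   0.   ] 0.8 0.3416666666666666
hs [ 4.59630e+02  2.45137e+02 -4.00000e-03] 1.7 0.575
h [ 4.58773e+02  2.44674e+02 -2.00000e-03] 1.9 0.5041666666666668
gt [ 5.18141e+02 -2.97651e+02  1.25000e-01] 1.3 0.5090909090909091
gs [ 5.20972e+02 -2.99222e+02  1.47000e-01] 3.5 1.4400000000000002
g [ 5.20122e+02 -2.98847e+02  1.40000e-01] 3.7 1.061904761904762
```

```bash
cat >> h.py <<'E'
def go(tgt,yaw=None):
    """shift (cm, tool axes) and turn (5 deg units) from the present measured pose"""
    st=manip.read_state(); p=st["eef_pos"]; R=Ro.from_euler('xyz',st["eef_rot"]); y=st["eef_rot"][2]
    d=R.inv().apply(np.array(tgt)-p)/10
    a=0 if yaw is None else ((y-yaw+np.pi/2)%np.pi-np.pi/2)
    print("t",round(st["clock"],2),"pos",p.round(1),"rot",st["eef_rot"].round(4),"| shift",d.round(2),"turn",round(np.degrees(a)/5,2),"dist",np.linalg.norm(d).round(1),"F",st["wrist_force"].round(1),"gap",st["finger_gap"].round(1),"j",st["joints"].round(2))
E
python3 -c "
from h import *
go((459,245,270),np.pi)"
```

```text
Traceback (most recent call last):
  File "h.py", line 30, in go
    print("t",round(st["clock"],2),"pos",p.round(1),"rot",st["eef_rot"].round(4),"| shift",d.round(2),"turn",round(np.degrees(a)/5,2),"dist",np.linalg.norm(d).round(1),"F",st["wrist_force"].round(1),"gap",st["finger_gap"].round(1),"j",st["joints"].round(2))
                                                                                                                                                                                                             ^^^^^^^^^^^^^^^^^^^^^^
AttributeError: 'float' object has no attribute 'round'
```

```bash
sed -i 's/st\["finger_gap"\].round(1)/round(st["finger_gap"],1)/' h.py
python3 -c "
from h import *
go((459,245,270),np.pi)"
```

```text
t 0.1 pos [155.  527.5 219. ] rot [-3.1406e+00 -1.0000e-04  2.8558e+00] | shift [-37.13 -18.54  -5.09] turn -3.28 dist 41.8 F [ 0.3 -0.1  0.4] gap 94.2 j [ 1.22  0.3   1.52  0.    1.32 -0.07]
```

```bash
python3 -m creep '[[0,[-3,-1.5,-2],-1],[0,[-12,-6,-5],-2],[0,[-20,-10,-5.1],-3.28],[0,[-28,-14,-5.1],-3.28],[0,[-33,-17,-5.1],-3.28],[0,[-36,-18,-5.1],-3.28],[0,[-37.1,-18.5,-5.1],-3.28],[0,[-37.1,-18.5,-5.1],-3.28],[0,[-37.1,-18.5,-5.1],-3.28],[0,[-37.1,-18.5,-5.1],-3.28]]' 
python3 - <<'E'
from h import *
go((459,245,270),np.pi)
import pickle; pickle.dump(cam("wrist"),open("w1.pkl","wb"))
grab("wrist","w1")
E
```

```text
clock: 1.1
eef_pos: [461.0, 242.9, 269.9]
eef_rot: [-3.141, -0.001, 3.138]
wrist_force: [0.4, -0.6, 0.5]
finger_gap: 47.4
finger_force: 0.0
t 1.1 pos [461.  242.9 269.9] rot [-3.1408e+00 -5.0000e-04  3.1380e+00] | shift [ 0.2   0.21 -0.01] turn -0.04 dist 0.3 F [ 0.4 -0.6  0.5] gap 47.4 j [ 0.41  0.2   1.53 -0.    1.41 -1.15]
```

View pics/w1.png

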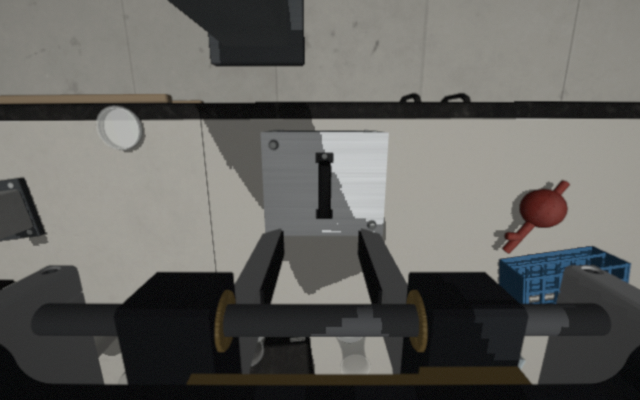

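The wrist view shows the cover corners at (262,131), (388,131) and (264,235), pins at (273,145) and (372,225), and the rib from (324,157) to (323,214). The gripper is nearly centred over it.

```bash
python3 - <<'E'
from p0 import *
import pickle; w=pickle.load(open("w1.pkl","rb"))
ow=(w,[(-61,-71,93),(-61,71,93),(61,-71,93),(-47,-57,100),(47,57,100)],np.array([(262,131),(388.5,131),(264,235),(273,145),(372,225)],float))
print(fit([ow],(459,245,0)))
x,r=fit([ot,os,ow],(459,245,0)); print(x,r)
print(unproj(w,[(324,157),(323,214)],[127,127]))
go((x[0],x[1],130),np.pi+x[2])
E
```

```text
(array([ 4.57770344e+02,  2.46694571e+02, -8.77701491e-03]), array([1.4, 0.1, 0.2, 0.6, 1.2, 0.6, 0.3, 0.8, 0.4, 0.9]))
[ 4.58070763e+02  2.46263805e+02 -7.85320971e-03] [0.1 0.4 1.2 0.2 1.5 0.6 0.  0.4 0.5 0.2 0.1 0.  0.7 0.1 0.4 0.4 0.4 0.1
 1.8 1.6 0.6 0.8 0.  1.3 1.8 0.3 0.2 0.8 0.9 0.3 0.7 0.4 0.1 1.1]
[[421.46101613 246.07591558 127.        ]
 [482.15302648 244.94684528 127.        ]]
t 1.15 pos [459.6 244.3 269.9] rot [-3.1412e+00 -1.0000e-03  3.1391e+00] | shift [ 0.14  0.2  13.99] turn 0.06 dist 14.0 F [ 0.3  0.6 -0.4] gap 47.0 j [ 0.42  0.2   1.53  0.    1.41 -1.15]
```

```bash
python3 -m creep '[[0,[0.1,0.1,3],0],[0,[0.1,0.1,7],0],[0,[0.1,0.1,11],0],[0,[0.1,0.1,14],0],[0,[0.1,0.1,15.3],0],[0,[0.1,0.1,15.8],0],[0,[0.1,0.1,15.8],0],[0,[0.1,0.1,15.8],0],[-1,[0.1,0.1,15.8],0],[-1,[0.1,0.1,15.8],0],[-1,[0.1,0.1,15.8],0],[-1,[0.1,0.1,15.8],0]]' 40; python3 -m creep '[[-1,[0,0,0],0],[-1,[0,0,0],0],[-1,[0,0,0],0],[-1,[0,0,-0.3],0],[-1,[0,0,-0.8],0],[-1,[0,0,-1.6],0],[-1,[0,0,-2.6],0],[-1,[0,0,-4],0],[-1,[0,0,-4],0],[-1,[0,0,-4],0]]' 40
python3 -c "
from h import *
import pickle; pickle.dump(cam('wrist'),open('w2.pkl','wb'))
go((530,-30,170),np.pi); grab('scene','s2',(230,90,430,320),2.5)"
```

```text
clock: 2.35
eef_pos: [457.9, 246.6, 112.6]
eef_rot: [3.142, 0.0, -3.141]
wrist_force: [1.1, 0.1, 0.1]
finger_gap: 18.3
finger_force: 0.0
clock: 3.35
eef_pos: [457.9, 246.6, 152.6]
eef_rot: [3.141, 0.001, -3.141]
wrist_force: [0.4, -0.3, -3.5]
finger_gap: 13.5
finger_force: 40.0
t 3.35 pos [457.9 246.6 152.6] rot [ 3.1414e+00  6.0000e-04 -3.1411e+00] | shift [ -7.2  -27.66  -1.74] turn 0.01 dist 28.6 F [ 0.4 -0.3 -3.5] gap 13.5 j [ 0.42  0.3   1.68 -0.    1.16 -1.15]
```

View pics/s2.png

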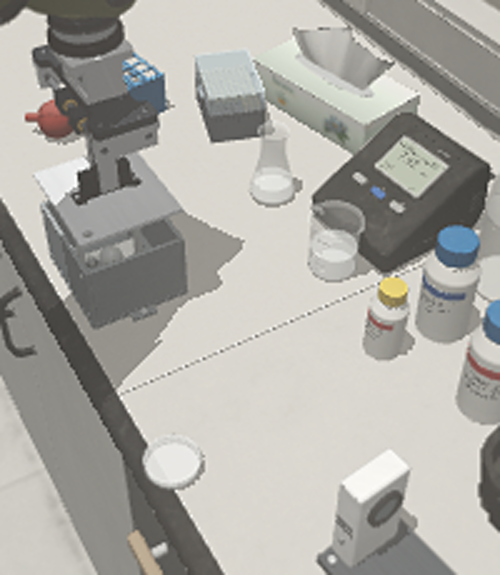

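Cover is lifted clear and held, the scene view shows the ball tray inside the open housing. Carrying the cover to (535,-30).

```bash
python3 -m creep '[[-1,[-0.4,-1.5,-1],0],[-1,[-1.3,-5,-1.7],0],[-1,[-2.5,-9,-1.7],0],[-1,[-3.6,-13,-1.7],0],[-1,[-4.7,-17,-1.7],0],[-1,[-5.8,-21,-1.7],0],[-1,[-6.8,-24.5,-1.7],0],[-1,[-7.4,-26.6,-1.7],0],[-1,[-7.7,-27.7,-1.7],0],[-1,[-7.7,-27.7,-1.7],0],[-1,[-7.7,-27.7,-1.7],0]]' 40; python3 -m creep '[[-1,[0,0,2],0],[-1,[0,0,5],0],[-1,[0,0,8],0],[-1,[0,0,11],0],[-1,[0,0,13],0],[-1,[0,0,13.7],0],[-1,[0,0,13.9],0],[-1,[0,0,13.9],0],[-1,[0,0,13.9],0]]' 40
```

```text
clock: 4.5
eef_pos: [534.7, -29.9, 169.4]
eef_rot: [3.141, -0.0, -3.141]
wrist_force: [-0.6, 1.0, -3.5]
finger_gap: 13.6
finger_force: 40.0
clock: 5.4
eef_pos: [535.6, -30.2, 31.6]
eef_rot: [-3.141, 0.002, -3.141]
wrist_force: [-1.0, -0.2, -3.7]
finger_gap: 13.3
finger_force: 40.0
```

```bash
python3 -m creep '[[-1,[0,0,0.2],0],[-1,[0,0,0.4],0],[-1,[0,0,0.5],0],[-1,[0,0,0.6],0],[-1,[0,0,0.65],0],[-1,[0,0,0.65],0],[-1,[0,0,0.65],0]]' 40
```

```text
clock: 6.1
eef_pos: [535.0, -30.4, 24.6]
eef_rot: [-3.142, 0.0, -3.141]
wrist_force: [-4.7, 0.0, 5.6]
finger_gap: 13.7
finger_force: 40.0
```

```bash
python3 -m creep '[[-0.5,[0,0,0],0],[-0.5,[0,0,0],0],[-0.2,[0,0,0],0],[-0.2,[0,0,0],0],[-0.2,[0,0,-1],0],[-0.2,[0,0,-3],0],[-0.2,[0,0,-7],0],[-0.2,[0,0,-11],0],[-0.2,[0.5,3,-15],0],[-0.2,[1.5,7,-18],0],[-0.2,[2.5,11,-21],0],[-0.2,[3.5,15,-23],0]]' 40; python3 -m creep '[[-0.2,[0.1,4,-0.5],0],[-0.2,[0.3,8,-1],0],[-0.2,[0.4,11,-1.5],0],[-0.2,[0.5,12.6,-1.5],0],[-0.2,[0.5,12.6,-1.5],0],[-0.2,[0.5,12.6,-1.5],0],[-0.2,[0.5,12.6,-1.5],0],[-0.2,[0.5,12.6,-1.5],0]]'
python3 - <<'E'
from h import *
import pickle; pickle.dump(cam("wrist"),open("w3.pkl","wb"))
go((459,246,270),np.pi)
a=manip.camera("wrist")[:,:,::-1]; b=manip.camera("scene")[:,:,::-1]
rs=lambda a,x,y,w,h,k: cv2.resize(a[y:y+h,x:x+w],None,fx=k,fy=k,interpolation=cv2.INTER_CUBIC)
A=rs(a,240,90,170,150,4); cv2.imwrite("pics/w3.png",A)
cv2.imwrite("pics/s3.png",b)
E
```

```text
clock: 7.3
eef_pos: [499.4, 120.8, 256.9]
eef_rot: [3.141, 0.003, 3.141]
wrist_force: [0.3, 0.2, -1.0]
finger_gap: 37.5
finger_force: 0.0
clock: 8.1
eef_pos: [495.1, 244.5, 269.0]
eef_rot: [-3.141, 0.0, 3.141]
wrist_force: [-0.9, -0.5, 0.2]
finger_gap: 37.3
finger_force: 0.0
t 8.1 pos [495.1 244.5 269. ] rot [-3.1415  0.      3.1406] | shift [ 3.61  0.14 -0.1 ] turn -0.01 dist 3.6 F [-0.9 -0.5  0.2] gap 37.3 j [ 0.39  0.27  1.44 -0.    1.43 -1.18]
```

View pics/w3.png

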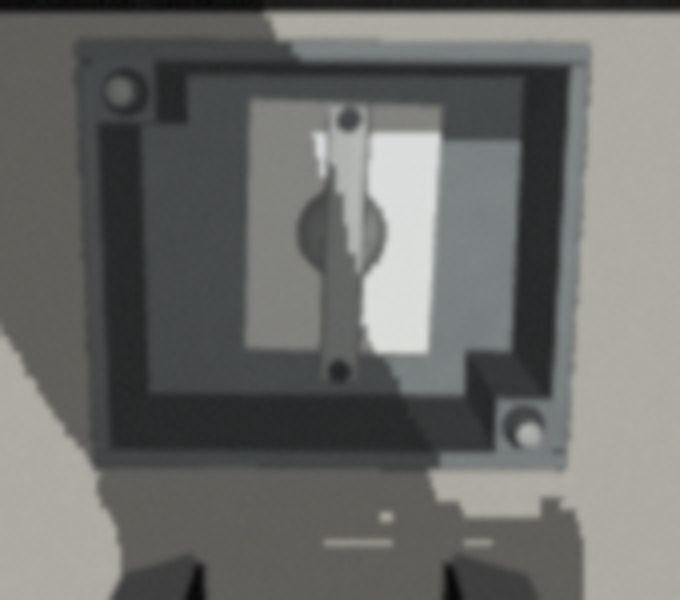

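View pics/s3.png

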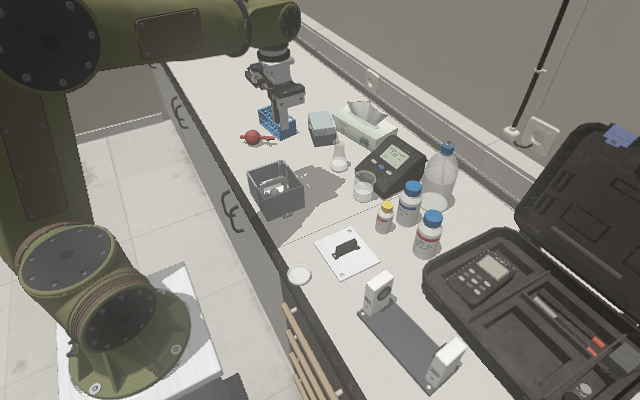

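The cover lies flat on the bench at about (347,252) in the scene view. In the wrist crop the tray plate corners are at (249,98), (442,106), (430,354) and (246,350), with bar bolts at (348,119) and (339,371).

```bash
python3 - <<'E'
from p0 import *
import pickle; w=pickle.load(open("w3.pkl","rb"))
P=[(-42,-32,16),(-42,32,16),(42,32,16),(42,-32,16),(-36,0,82),(36,0,82),(-40,-6,82),(-40,6,82),(40,6,82),(40,-6,82)]
o=(w,P,px([(249,98),(442,106),(430,354),(246,350),(348,119),(339,371),(331,103),(370,103),(358,382),(322,380)],240,90,4))
x,r=fit([o],(459,246,0)); print(x,r)
print(unproj(w,px([(348,119),(339,371)],240,90,4),82))
H=(w,[(-61,-71,88),(-61,71,88),(61,71,88),(61,-71,88),(-47,-57,100),(47,57,100)],px([(78,42),(590,45),(565,468),(97,468),(125,91),(527,431)],240,90,4))
print(fit([H],(459,246,0)))
go((x[0],x[1],68),np.pi+x[2])
E
```

```text
[ 4.54053290e+02  2.50268772e+02 -3.21640839e-02] [0.2 0.2 0.2 0.2 0.5 0.2 0.  0.6 0.3 0.1 0.4 0.4 0.6 0.  0.3 0.4 0.5 0.3
 0.5 0.5]
[[418.18630501 251.08018649  82.        ]
 [490.54358255 248.68082889  82.        ]]
(array([ 4.58440318e+02,  2.46756909e+02, -6.75924127e-03]), array([0.9, 0.8, 1. , 0.8, 0.9, 0.8, 0.9, 0.2, 1.1, 0. , 1. , 1.1]))
t 8.2 pos [495.  244.9 269. ] rot [-3.1416  0.      3.141 ] | shift [ 4.1   0.54 20.1 ] turn 0.36 dist 20.5 F [ 0.   0.4 -0.6] gap 37.3 j [ 0.39  0.27  1.44 -0.    1.43 -1.18]
```

```bash
python3 -m creep '[[-0.2,[2,0.3,2],0.36],[-0.2,[3.5,0.5,5],0.36],[-0.2,[4.1,0.53,9],0.36],[-0.2,[4.1,0.53,13],0.36],[-0.2,[4.1,0.53,16],0.36],[-0.2,[4.1,0.53,18.5],0.36],[-0.2,[4.1,0.53,19.8],0.36],[-0.2,[4.1,0.53,20.1],0.36],[-0.2,[4.1,0.53,20.1],0.36],[-0.2,[4.1,0.53,20.1],0.36],[-0.5,[4.1,0.53,20.1],0.36],[-0.6,[4.1,0.53,20.1],0.36]]' 10; python3 -m creep '[[-0.65,[0,0,0],0],[-0.7,[0,0,0],0],[-0.75,[0,0,0],0],[-0.8,[0,0,0],0],[-1,[0,0,0],0],[-1,[0,0,0],0],[-1,[0,0,0],0],[-1,[0,0,0],0]]' 10;  python3 -m creep '[[-1,[0,0,0],0],[-1,[0,0,0],0],[-1,[0,0,0],0]]' 50
python3 -c "
from h import *
go((454,250,68),np.pi-0.032)"
```

```text
clock: 9.4
eef_pos: [454.1, 251.0, 68.7]
eef_rot: [3.141, 0.001, 3.111]
wrist_force: [-1.2, -0.3, -0.4]
finger_gap: 24.7
finger_force: 0.0
clock: 10.2
eef_pos: [453.9, 250.8, 68.0]
eef_rot: [-3.141, 0.0, 3.111]
wrist_force: [-0.7, -3.6, 3.2]
finger_gap: 11.5
finger_force: 10.0
clock: 10.5
eef_pos: [453.9, 250.8, 68.0]
eef_rot: [-3.142, 0.0, 3.111]
wrist_force: [-1.3, -4.2, 3.3]
finger_gap: 11.8
finger_force: 50.0
t 10.5 pos [453.9 250.8  68. ] rot [-3.1415  0.      3.1106] | shift [-0.01 -0.08  0.  ] turn 0.01 dist 0.1 F [-1.3 -4.2  3.3] gap 11.8 j [ 0.43  0.41  1.75 -0.    0.97 -1.11]
```

```bash
python3 -m creep '[[-1,[0,0,-0.1],0],[-1,[0,0,-0.4],0],[-1,[0,0,-1],0],[-1,[0,0,-2],0],[-1,[0,0,-3.5],0],[-1,[0,0,-5.2],0],[-1,[0,0,-7],0],[-1,[0,0,-9],0],[-1,[0,0,-11],0],[-1,[0,0,-12.7],0],[-1,[0,0,-14],0],[-1,[0,0,-14.7],0]]' 50; python3 -m creep '[[-1,[0,0,-0.3],0],[-1,[0,0,-0.3],0],[-1,[0,0,-0.3],0],[-1,[0,0,-0.3],0]]' 50
python3 - <<'E'
from p0 import *
x,r=fit([gt],(515,-300,0)); print(x)
x,r=fit([gt,gs],(515,-300,0)); print(x)
go((519,-298,218),np.pi+0.13); go((519,-50,218),np.pi+0.13)
b=manip.camera("scene")[:,:,::-1]; cv2.imwrite("pics/s4.png",b)
E
```

```text
clock: 11.7
eef_pos: [454.0, 251.0, 216.4]
eef_rot: [3.141, 0.001, 3.111]
wrist_force: [-0.1, -0.4, -3.9]
finger_gap: 11.3
finger_force: 50.0
clock: 12.1
eef_pos: [453.7, 250.8, 217.3]
eef_rot: [-3.141, -0.001, 3.111]
wrist_force: [-0.6, -0.4, -4.2]
finger_gap: 11.6
finger_force: 50.0
[ 5.18141192e+02 -2.97650963e+02  1.24906964e-01]
[ 5.20122054e+02 -2.98847199e+02  1.39919784e-01]
t 12.1 pos [453.7 250.8 217.3] rot [-3.1411e+00 -1.0000e-03  3.1106e+00] | shift [-8.230e+00 -5.465e+01 -5.000e-02] turn -1.84 dist 55.3 F [-0.6 -0.4 -4.2] gap 11.6 j [ 0.43  0.23  1.61 -0.    1.3  -1.11]
t 12.1 pos [453.7 250.8 217.3] rot [-3.1411e+00 -1.0000e-03  3.1106e+00] | shift [ -7.46 -29.86  -0.06] turn -1.84 dist 30.8 F [-0.6 -0.4 -4.2] gap 11.6 j [ 0.43  0.23  1.61 -0.    1.3  -1.11]
```

```bash
python3 -m creep '[[-1,[-0.1,-0.5,0],0],[-1,[-0.4,-1.5,-0.1],0],[-1,[-0.7,-2.9,-0.3],0],[-1,[-1.2,-4.9,-0.5],0],[-1,[-1.8,-7.3,-0.7],0],[-1,[-2.4,-9.7,-0.9],0],[-1,[-3,-12.1,-1.2],0],[-1,[-3.6,-14.6,-1.4],0],[-1,[-4.2,-17,-1.7],0],[-1,[-4.9,-19.4,-1.9],0],[-1,[-5.5,-21.8,-2.1],0],[-1,[-6.1,-24.3,-2.4],0]]' 50; python3 -m creep '[[-1,[-0.6,-2.4,-0.2],0],[-1,[-1.2,-4.9,-0.5],0],[-1,[-1.8,-7.3,-0.7],0],[-1,[-2.4,-9.4,-0.9],0],[-1,[-2.8,-11.3,-1.1],0],[-1,[-3.2,-12.7,-1.2],0],[-1,[-3.5,-13.8,-1.3],0],[-1,[-3.6,-14.3,-1.4],0],[-1,[-3.7,-14.5,-1.4],0],[-1,[-3.7,-14.5,-1.4],0],[-1,[-3.7,-14.5,-1.4],0],[-1,[-3.7,-14.5,-1.4],0]]' 50
python3 - <<'E'
from h import *
import pickle; pickle.dump(cam("wrist"),open("w4.pkl","wb"))
go((519,-298,218),np.pi+0.13)
a=manip.camera("wrist")[:,:,::-1]; cv2.imwrite("pics/w4.png",a)
# compose 2.3x of the part with the gauge
cv2.imwrite("pics/w4c.png",cv2.resize(a[60:260,20:340],None,fx=2.5,fy=2.5,interpolation=cv2.INTER_CUBIC))
E
```

```text
clock: 13.35
eef_pos: [507.2, 4.0, 242.2]
eef_rot: [-3.141, 0.0, 3.11]
wrist_force: [0.2, 0.4, -4.6]
finger_gap: 11.8
finger_force: 50.0
clock: 14.55
eef_pos: [539.8, -139.5, 256.0]
eef_rot: [3.142, -0.0, 3.111]
wrist_force: [0.4, -0.0, -4.0]
finger_gap: 11.9
finger_force: 50.0
t 14.55 pos [ 539.8 -139.5  256. ] rot [ 3.1415 -0.      3.1113] | shift [  1.6  -15.91   3.8 ] turn -1.84 dist 16.4 F [ 0.4 -0.  -4. ] gap 11.9 j [-0.32  0.29  1.45  0.    1.4  -1.86]
```

View pics/w4c.png

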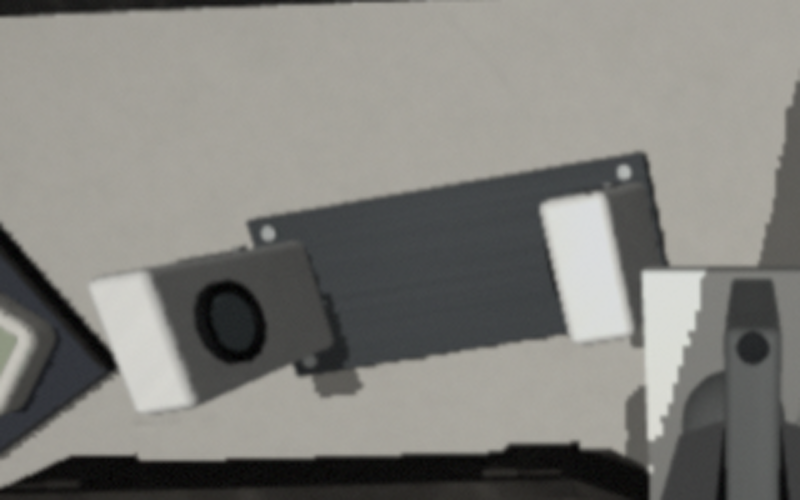

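The wrist crop shows the gauge clearly: +y head top at (541–632,193–342), -y head top at (90–194,271–412), base corners at (645,153), (248,222) and (297,375). The tray is level with the ball in its pocket.

```bash
cat > g.py <<'E'
from p0 import *
import pickle; w=pickle.load(open("w4.pkl","rb"))
P=[(-30,80,124),(-30,108,124),(30,108,124),(30,80,124),(-30,-108,124),(-30,-80,124),(30,-80,124),(30,-108,124),(-45,110,12),(-45,-110,12),(45,-110,12),(0,-85,90)]
o=(w,P,px([(540,205),(604,192),(633,335),(574,342),(90,285),(151,270),(195,404),(138,412),(646,153),(247,222),(297,376),(231,321)],20,60,2.5))
E
python3 - <<'E'
from g import *
x,r=fit([o],(515,-300,0.13)); print(x,r)
x2,r=fit([o,gt],(515,-300,0.13)); print(x2,r)
# tray as seen in hand: plate corner / bolt at near side
d=Ro.from_euler('xyz',manip.read_state()["eef_rot"])
print(unproj(w,px([(752,347)],20,60,2.5),256-68+82), unproj(w,px([(643,269)],20,60,2.5),256-68+16))
# expected given grasp: tray centre in tool frame
tc=np.array([454.05-453.9,250.27-250.8]); print("tray offset at grasp",tc)
go((x[0],x[1],218),np.pi+x[2]-0.001)
E
```

```text
[ 5.20343086e+02 -2.95993594e+02  1.31800772e-01] [0.3 1.8 2.4 1.4 3.1 1.1 0.2 2.6 2.7 2.4 0.8 1.  2.2 1.8 0.2 2.7 0.2 1.
 0.2 0.9 0.5 0.7 4.3 1.1]
[ 5.20136344e+02 -2.96151100e+02  1.31532493e-01] [0.4 2.  2.2 1.6 2.9 0.9 0.4 2.4 2.9 2.6 1.  1.2 2.  1.6 0.4 2.5 0.1 1.2
 0.4 1.1 0.3 0.6 4.5 0.9 1.5 0.8 1.4 0.8 0.3 1.  0.9 0.7 0.9 1.1 0.3 1.4
 0.2 0.9 0.3 1.1 0.1 0.3 0.1 0.2 0.8 0.4]
[[ 504.45130057 -138.92756733  270.        ]] [[ 496.76671939 -170.2776045   204.        ]]
tray offset at grasp [ 0.15 -0.53]
t 14.6 pos [ 539.8 -139.6  256. ] rot [3.1416 0.     3.1111] | shift [  1.47 -15.7    3.8 ] turn -1.85 dist 16.2 F [ 0.1  0.1 -4.2] gap 11.5 j [-0.32  0.29  1.45  0.    1.4  -1.86]
```

```bash
python3 - <<'E'
from g import *
for n,i in (("base",[8,9,10]),("heads",range(8)),("inner",[0,3,5,6])):
    i=list(i); x,r=fit([(w,np.array(P)[i],o[2][i])],(515,-300,0.13)); print(n,x.round(3),r)
go((520,-296,225),np.pi+0.131)
E
```

```text
base [ 5.21110e+02 -2.96334e+02  1.27000e-01] [0.2 0.1 0.3 0.7 0.1 0.9]
heads [ 5.20297e+02 -2.96435e+02  1.32000e-01] [0.8 1.9 1.9 1.5 2.7 1.  0.7 2.5 3.2 2.4 1.3 0.9 1.8 1.8 0.6 2.7]
inner [ 5.19968e+02 -2.96123e+02  1.28000e-01] [0.3 1.9 0.4 2.5 1.  1.6 1.8 1.3]
t 14.6 pos [ 539.8 -139.6  256. ] rot [3.1416 0.     3.1111] | shift [  1.5 -15.7   3.1] turn -1.85 dist 16.1 F [ 0.1  0.1 -4.2] gap 11.5 j [-0.32  0.29  1.45  0.    1.4  -1.86]
```

```bash
python3 -m creep '[[-1,[0,-0.4,-0],0],[-1,[0.1,-1.2,0.1],-0.2],[-1,[0.2,-2.5,0.3],-0.5],[-1,[0.4,-4.2,0.6],-0.8],[-1,[0.6,-6.2,1],-1.1],[-1,[0.8,-8.3,1.5],-1.4],[-1,[1,-10.4,2],-1.6],[-1,[1.2,-12.4,2.5],-1.8],[-1,[1.3,-14,2.8],-1.85],[-1,[1.4,-15,3],-1.85],[-1,[1.5,-15.5,3.1],-1.85],[-1,[1.5,-15.7,3.1],-1.85]]' 50;  python3 -m creep '[[-1,[0,0,0],0],[-1,[0,0,0],0],[-1,[0,0,0],0],[-1,[0,0,0],0],[-1,[0,0,0],0]]' 50
python3 -c "
from h import *
go((520.3,-296.2,130.5),np.pi+0.131-0.001)"
```

```text
clock: 15.8
eef_pos: [519.9, -296.5, 224.9]
eef_rot: [3.141, -0.0, -3.012]
wrist_force: [-0.3, 1.0, -3.5]
finger_gap: 11.5
finger_force: 50.0
clock: 16.3
eef_pos: [520.0, -296.2, 225.0]
eef_rot: [-3.142, 0.0, -3.011]
wrist_force: [-0.3, 0.1, -3.1]
finger_gap: 11.9
finger_force: 50.0
t 16.3 pos [ 520.  -296.2  225. ] rot [-3.1415e+00  1.0000e-04 -3.0109e+00] | shift [-0.03  0.    9.45] turn 0.01 dist 9.5 F [-0.3  0.1 -3.1] gap 11.9 j [-0.58  0.4   1.37 -0.    1.37 -2.28]
```

```bash
python3 -m creep '[[-1,[0,0,0.4],0],[-1,[0,0,1.2],0],[-1,[0,0,2.4],0],[-1,[0,0,3.8],0],[-1,[0,0,5.2],0],[-1,[0,0,6.6],0],[-1,[0,0,7.8],0],[-1,[0,0,8.7],0],[-1,[0,0,9.2],0],[-1,[0,0,9.45],0],[-1,[0,0,9.45],0],[-1,[0,0,9.45],0]]' 50;  python3 -m creep '[[-1,[0,0,0],0],[-1,[0,0,0],0],[-1,[0,0,0],0],[-1,[0,0,0],0],[-1,[0,0,0],0]]' 50
python3 - <<'E'
from h import *
import pickle; pickle.dump(cam("wrist"),open("w5.pkl","wb"))
go((520.3,-296.2,130.5),np.pi+0.130)
a=manip.camera("wrist")[:,:,::-1]; b=manip.camera("scene")[:,:,::-1]
cv2.imwrite("pics/w5.png",a); cv2.imwrite("pics/s5.png",b)
rs=lambda a,x,y,w,h,k: cv2.resize(a[y:y+h,x:x+w],None,fx=k,fy=k,interpolation=cv2.INTER_CUBIC)
A=rs(a,80,130,480,150,800/480); B=rs(b,350,260,130,130,2.6); c=rs(b,384,290,60,60,338/60)
A=np.vstack([A,np.hstack([B,c,np.zeros((338,124,3),np.uint8)])]); print(A.shape); cv2.imwrite("pics/mix5.png",A)
E
```

```text
clock: 17.5
eef_pos: [520.1, -296.5, 130.9]
eef_rot: [-3.141, 0.001, -3.011]
wrist_force: [-0.5, 0.9, -3.4]
finger_gap: 11.7
finger_force: 50.0
clock: 18.0
eef_pos: [519.9, -296.4, 130.5]
eef_rot: [-3.142, 0.0, -3.011]
wrist_force: [-0.2, -0.6, -3.4]
finger_gap: 11.2
finger_force: 50.0
t 18.0 pos [ 519.9 -296.4  130.5] rot [-3.1416  0.     -3.0112] | shift [-0.04  0.02 -0.  ] turn 0.0 dist 0.0 F [-0.2 -0.6 -3.4] gap 11.2 j [-0.58  0.49  1.47 -0.    1.18 -2.28]
(588, 800, 3)
```

View pics/mix5.png

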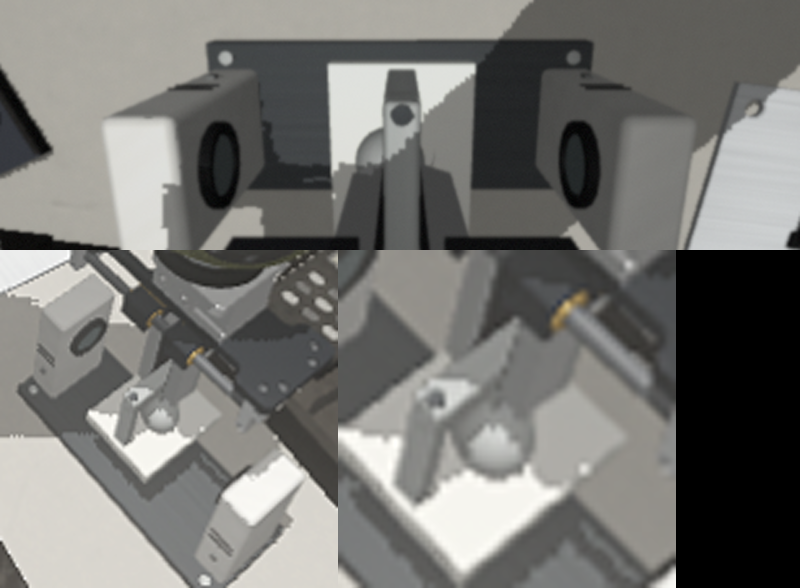

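The tray hangs level between the heads and the ball is in its pocket. In the wrist crop the lenses are at (219,164) and (579,164), base corners at (207,41) and (592,41), and the tray bolt at (402,115). The ball is visible at about (397,150). One last zoom to locate the ball.

```bash
python3 - <<'E'
from g import *
w5=pickle.load(open("w5.pkl","rb"))
P5=[(-45,110,12),(-45,-110,12),(-30,-80,124),(-30,80,124),(0,-82,90),(0,82,90),(-30,-108,124),(-30,108,124)]
u5=px([(592,41),(207,41),(175,121),(624,121),(219,164),(579,164),(105,121),(694,121)],80,130,800/480)
x,r=fit([(w5,P5,u5)],(520,-296,.13)); print(x,r)
x,r=fit([(w5,P5[:2],u5[:2])],(520,-296,.13)); print("base",x)
x,r=fit([(w5,P5[4:6],u5[4:6])],(520,-296,.13)); print("lens",x)
print("tray bolt",unproj(w5,px([(402,115)],80,130,800/480),144.5),"exp", place((519.9,-296.4,.13),[(-36,0,0)]))
bs=px([(493.5-338,436.5-250)],384,290,338/60); print("ball px scene",bs,unproj(cam("scene"),bs,90),"proj beam",proj(cam("scene"),[(520,-296.3,90)]))
print("wrist beam px",proj(w5,[(520,-296.3,90)]), [proj(w5,[(520,-296.3,90),(520,-311.3,90)])])
a=cv2.imread("pics/w5.png"); b=cv2.imread("pics/s5.png")
rs=lambda a,x,y,w,h,k: cv2.resize(a[y:y+h,x:x+w],None,fx=k,fy=k,interpolation=cv2.INTER_CUBIC)
cv2.imwrite("pics/z5.png",np.hstack([rs(a,285,195,75,60,5.33)[:320,:399],rs(b,392,303,40,32,10)]))
E
```

```text
[ 5.21919772e+02 -2.97434934e+02  1.29953346e-01] [1.9 1.6 1.5 1.6 0.7 0.5 0.3 0.5 4.6 1.7 5.3 1.7 5.7 0.5 5.3 0.5]
base [ 5.20599223e+02 -2.97786713e+02  1.30150766e-01]
lens [ 5.21038360e+02 -2.97781234e+02  1.29998355e-01]
tray bolt [[ 485.04120694 -301.33309119  144.5       ]] exp [[ 484.20377183 -301.06682913    0.        ]]
ball px scene [[411.19230769 322.69526627]] [[ 520.18882259 -302.58781091   90.        ]] proj beam [[409.13241515 320.19833933]]
wrist beam px [[321.44664622 227.65980813]] [array([[321.44664622, 227.65980813],
       [300.84629622, 225.11419117]])]
```

View pics/z5.png

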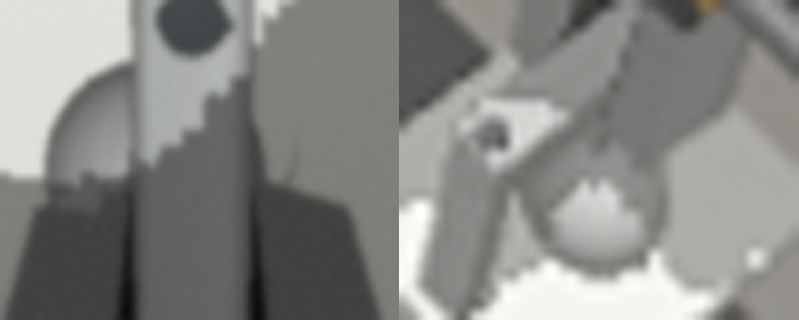

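The zoom shows the ball's left edge at x≈45 and right edge at x≈263, against a bar centre of about 191. So the ball rests about 5 mm toward -y in the pocket. The ball itself has to be centred, so I'll creep about +4 mm along the line and 1 mm across it, very gently.

```bash
python3 -m creep '[[-1,[0,0.01,0],0],[-1,[-0.01,0.02,0],0],[-1,[-0.01,0.04,0],0],[-1,[-0.02,0.06,0],0],[-1,[-0.02,0.08,0],0],[-1,[-0.03,0.1,0],0],[-1,[-0.03,0.12,0],0],[-1,[-0.04,0.14,0],0],[-1,[-0.04,0.16,0],0],[-1,[-0.05,0.18,0],0],[-1,[-0.05,0.2,0],0],[-1,[-0.06,0.22,0],0]]' 50;  python3 -m creep '[[-1,[0,0.02,0],0],[-1,[-0.01,0.04,0],0],[-1,[-0.01,0.06,0],0],[-1,[-0.02,0.08,0],0],[-1,[-0.02,0.1,0],0],[-1,[-0.03,0.12,0],0],[-1,[-0.03,0.14,0],0],[-1,[-0.03,0.16,0],0],[-1,[-0.04,0.17,0],0],[-1,[-0.04,0.18,0],0],[-1,[-0.04,0.18,0],0],[-1,[-0.04,0.18,0],0]]' 50; python3 -m creep '[[-1,[0,0,0],0],[-1,[0,0,0],0],[-1,[0,0,0],0],[-1,[0,0,0],0],[-1,[0,0,0],0],[-1,[0,0,0],0],[-1,[0,0,0],0],[-1,[0,0,0],0]]' 50
python3 - <<'E'
from h import *
go((521.4,-292.5,130.5),np.pi+0.130)
a=cv2.imread("pics/w5.png",0); n=grab("wrist","w6"); n=cv2.cvtColor(n,cv2.COLOR_BGR2GRAY)
for v in (216,220,224): print(v,a[v,288:312],n[v,288:312]); print("   R",a[v,328:342],n[v,328:342])
b=cv2.imread("pics/s5.png",0); s=cv2.cvtColor(grab("scene","s6"),cv2.COLOR_BGR2GRAY)
T=b[312:333,400:423]; r=cv2.matchTemplate(s[300:345,388:435],T,cv2.TM_CCOEFF_NORMED); _,m,_,l=cv2.minMaxLoc(r); print("scene ball moved",l[0]-12,l[1]-12,m,"expected", proj(cam("scene"),[(520,-300,90)])-proj(cam("scene"),[(521.5,-296,90)]))
E
```

```text
clock: 19.3
eef_pos: [520.2, -294.1, 130.4]
eef_rot: [3.142, -0.0, -3.011]
wrist_force: [0.2, 0.2, -4.8]
finger_gap: 11.2
finger_force: 50.0
clock: 20.5
eef_pos: [520.4, -292.4, 130.5]
eef_rot: [-3.142, 0.0, -3.011]
wrist_force: [0.2, -0.1, -4.6]
finger_gap: 11.8
finger_force: 50.0
clock: 21.3
eef_pos: [520.4, -292.3, 130.4]
eef_rot: [3.142, -0.0, -3.011]
wrist_force: [-0.1, -0.2, -3.8]
finger_gap: 11.8
finger_force: 50.0
t 21.3 pos [ 520.4 -292.3  130.4] rot [ 3.1416 -0.     -3.0111] | shift [-0.1  -0.03 -0.01] turn 0.01 dist 0.1 F [-0.1 -0.2 -3.8] gap 11.8 j [-0.57  0.49  1.48 -0.    1.18 -2.27]
216 [223 223 222 222 222 222 218 189 137 105 103 110 117 121 127 129 133 136
 138 138 136 124 123 141] [222 223 223 223 223 223 218 190 137 105 103 111 118 122 126 129 133 137
 139 139 136 125 124 143]
   R [ 98  94  87  87 103 121 126 126 126 126 127 126 126 126] [ 99  95  87  87 105 123 127 128 128 128 128 128 128 128]
220 [222 222 223 222 220 205 146 106 107 115 122 127 132 136 140 143 146 147
 149 149 149 133 126 141] [222 222 222 222 221 204 146 107 107 115 121 128 132 137 139 144 146 149
 150 151 148 134 127 141]
   R [ 97  93  85  77  70  90 117 126 126 127 127 126 124 125] [ 99  93  86  77  71  89 118 127 127 128 127 126 124 126]
224 [222 222 223 222 210 160 116 111 117 124 132 137 140 144 148 151 154 155
 156 158 150 117 114 134] [222 222 223 221 211 160 115 111 119 125 133 138 141 143 148 152 153 155
 157 158 146 109  96 117]
   R [ 99  93  85  77  68  73  94 117 126 126 125 122 115 122] [ 99  93  86  77  70  73  95 118 126 127 126 123 115 122]
scene ball moved -1 -2 0.9611384272575378 expected [[0.67495434 1.94861683]]
```

```bash
python3 - <<'E'
from h import *
for f in ("w5","w6"):
    g=cv2.GaussianBlur(cv2.imread(f"pics/{f}.png",0),(3,3),0); out=[]
    for x0 in (185,395):
        p=g[195:265,x0:x0+55]
        for th in (35,45):
            m=(p<th).astype(np.uint8); n,l,s,c=cv2.connectedComponentsWithStats(m)
            for i in range(1,n):
                if s[i,4]>60: out.append((th,(s[i,:2]+[x0,195]).tolist(),s[i,2:].tolist(),(s[i,:2]+[x0,195]+(s[i,2:4]-1)/2).tolist()))
    print(f,*out,sep="\n ")
E
```

```text
w5
 (35, [199, 203], [25, 52, 793], [211.0, 228.5])
 (45, [199, 203], [25, 53, 1101], [211.0, 229.0])
 (45, [231, 229], [9, 14, 69], [235.0, 235.5])
 (35, [416, 203], [24, 52, 788], [427.5, 228.5])
 (45, [395, 195], [14, 47, 356], [401.5, 218.0])
 (45, [415, 203], [25, 52, 1082], [427.0, 228.5])
w6
 (35, [193, 202], [25, 52, 814], [205.0, 227.5])
 (45, [193, 202], [26, 52, 1139], [205.5, 227.5])
 (45, [227, 203], [13, 39, 231], [233.0, 222.0])
 (35, [411, 202], [23, 52, 776], [422.0, 227.5])
 (45, [395, 195], [10, 46, 160], [399.5, 217.5])
 (45, [410, 201], [24, 53, 1053], [421.5, 227.0])
```

```bash
python3 -c "
from cell import manip
s=manip.read_state(); print(s['clock'],s['eef_pos'],s['qd'].round(4),s['finger_gap'],s['finger_force'])
print(manip.sign_off())"
```

```text
21.4 [ 520.41911973 -292.30789854  130.44528583] [-0.0004 -0.0022  0.0002  0.0003 -0.0003  0.0003] 11.54901847812293 49.99509572982788
the job is handed in; nothing more can be done
None
```

I handed the job in at 21.4 s: the cover lies flat on the bench about 12 cm from the housing, and the tray is held level and still between the lens heads. The ball is in its pocket, about 1 mm or less off the lens-to-lens midpoint by camera measurement; its height comes from the grasp pose, and no verdict came back.

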